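# Seat the carrier and snap the bonding clamp shut

### The arm

A 6-joint arm with a two-finger parallel gripper is mounted at the origin on the work surface. World frame = base frame: x ahead of the robot, y to its left, z up, the work surface at z = 0. Lengths are in m, angles in rad, forces in N, time in s.
With the tool pointing down it reaches from about 0.3 to 0.775 m from the base axis. Payload 14.6 kg.
Tool frame: the origin (TCP) lies at the centre of the arm's flange, where the gripper is bolted on; the fingertips stand 199 mm ahead of it and the grasp point (between the pads) lies ctrl.tcp_to_grasp ahead of it (ctrl.tcp_to_grasp is the distance from the TCP to the grasp point, in m); z points along the fingers, y is the line along which they close (so a half turn about z gives the same grasp; the last joint's range is limited). The gripper opens to 94 mm and grips with 3 to 60 N. Pads are 16 mm wide; open, the fingers measure 119 mm over their backs; the gripper's body (75 mm by 177 mm) begins 78 mm behind the grasp point.
Start: joints at [-1.221, 0.3, 1.521, -0, 1.321, -0.067], TCP at [0.223, -0.503, 0.405] pointing down, gripper open.
Joint ranges: [-3.03, 3.03], [-0.79, 2.21], [0.23, 2.52], [-1.04, 4.18], [0, 3.07], [-2.55, 2.55]. Speed limits (rad/s): [2.22, 2.22, 2.57, 3.14, 3.14, 3.14].

### API

Orientations are given as [roll, pitch, yaw] about the fixed x, y, z axes, in that order (R = Rz(yaw) Ry(pitch) Rx(roll)).
In Python, from station import ctrl gives the robot as it stands. The module is installed in compiled form; this text tells all that it offers.
- The arm moves only by the shell command python3 -m jog 'ROWS' [OPENING] [FORCE]. ROWS is JSON, a list of rows, each a list of 6 numbers: the shift along the tool's x, y, z in cm, then the turn, a rotation vector about the tool's x, y, z in rad. In form: [[tx, ty, tz, ax, ay, az], ...]. A call has 1 to 8 rows; each row is the pose to reach, as a shift and turn from the pose commanded when the call began, along the tool's axes at that moment; what a row does not reach only later rows make up. A row lasts 1/10 s, in which the tool goes at most 50 mm and 8.59 degrees, less where a joint would pass 70% of its speed; a pose out of reach is approached as far as the arm can. A call with a gripper value outside its range is refused whole. OPENING is the opening in per cent of the stroke, from 0 (shut) to 100 (fully open), set as the call begins (- or left out, the last holds). The fingers move at their own pace and stop on an object; FORCE is the grip in N (left out, the last holds). Time passes only in rows, so rows that repeat a pose let the fingers close. It gives the time, the measured TCP pose, the force, the opening and the grip force at its end, in the units of the state.
- ctrl.get_obs(): the state, without advancing time (a new reading comes with each control period).
- ctrl.camera(name): name is "scene" or "top"; returns a dict with "img" (480x640x3 uint8, blue, green, red), "intrinsics" (3x3 intrinsics, pixels), "k1" (the pictures are not rectified: a ray, as slopes to the right and down, at radius r is drawn at 1 + k1 r^2 times it, then the intrinsics apply), "R" (3x3) and "t" (3): a world point X has camera coordinates R X + t. Camera axes: x right, y down, z forward; pixel columns grow to the right and rows downward; lengths in m; the calibration is good to about 2 mm. A picture is of the moment at which its call begins. There is no depth.
- ctrl.hand_in(): hands the job in; it is judged then, once.
The state is a dict: "time_s": time; "qpos": joint angles; "joint_vel": joint speeds; "tau": joint torques, N m; "ee_pos": TCP position; "eef_rot": TCP orientation; "force": force on the tool from outside, world axes, zero at the start; "moment": the same for the moment, N m; "grip_width": finger opening in m; "grip_force": force on a finger pad.
Only numpy, scipy, OpenCV 4.12 (cv2) and the standard library are available. Lean on these libraries where they do the work, as an engineer would, in place of code of your own. Each camera call takes 0.05 s, during which the arm holds its last target. There are 200 camera calls.

### The job

On the aluminium bonding fixture, push the black parts carrier with your fingertips along its channel until it is fully home against the blue end stop. Then push the red clamp lever round past its dead point until it snaps into lock, so that the rubber foot holds the carrier. Only push: do not lift the carrier, and leave everything else on the bench where it is.

Things in the scene. Friction and masses are not known exactly. Their poses are not given: they have to be found in the camera images.
- fixture: Aluminium fixture fixed to the bench; its pose differs each time. Origin on the bench; its frame (z up, mm) is used in all these notes. Base plate x -115 to 95, y -110 to 110, top z 12. A channel for the carrier runs along x, centre line y 45, open at its -x end; the end stop closes it at x 55. The dark clamp housing spans x -5 to 45, y -82 to -9, up to z 36; lever on top.
- carrier: Loose black carrier, 70 (x) x 50 (y) x 28 mm high, copper parts and a brass knob (11 mm thick, 13 mm tall) on top; 0.2 to 0.45 kg. Origin: centre of its underside, on the base plate (top at z 40 mm, knob to 53). Axes parallel to the fixture's. Starts 30 to 65 mm short of the end stop, slides along the fixture's +x at about 2 to 6 N.
- carrier_rear (a point): Middle of the carrier's rear (-x) face, 26 mm above the bench: the face to push on, 50 mm wide.
- carrier_front (a point): Middle of the carrier's front (+x) face, 26 mm above the bench: it meets the end stop (35 mm ahead of the carrier's origin).
- stop_face (a point): Middle of the blue end stop's face (fixture frame 55, 45, 27 mm; stop 75 mm wide in y, top z 36): carrier_front rests here when home. The channel's sides, from fixture x -100 to 55: steel fence, inner face y 71.5, top z 30; low rail, inner face y 18.5, top z 18. Side play of the carrier 3 mm.
- lever (a joint): Angle of the clamp lever (rad) about an upright axis, counter-clockwise from above. 0: open, pointing along the fixture's -x. 1.55: locked at its limit, pointing along the fixture's -y, away from the channel. Starts at 0. A spring resists, and returns it if let go early (up to about 10 N at the grip near 0.6); dead point near 1.30, beyond it the lever snaps by itself to 1.55 and stays.
- lever_grip (a point): On the axis of the lever's red round grip, 85 mm from the pivot, 45 mm above the bench. The grip is a level rod 18 mm thick, 55 to 115 mm from the pivot (z 36 to 54 mm), free underneath but for the base plate. Push it sideways, on the side facing the channel. Its frame turns with the lever, which runs along its -x.
- lever_pivot (a point): The lever's pivot axis, 45 mm above the bench (fixture frame 20, -60 mm). Its pin and hub reach z 58 mm.
- foot: Black rubber foot, 20 mm across, on the clamp's plunger at fixture x = 20 mm, z 30 mm. It moves along the fixture's +y as the lever turns and, in lock, presses the carrier's side against the fence with a few newtons (only its spring gives). Origin: back of the foot, 9 mm behind its contact face.
- dropper: Bystander: white dropper bottle with a green cap, 28 mm across, 70 mm tall, stands beyond the fixture's +x end. Origin: centre of underside. Leave it.
- weight: Bystander: brass weight, 34 mm across, 42 mm tall, stands beyond the fixture's +x end. Origin: centre of underside. Leave it.
- pump: Bystander: clear pump bottle, 66 mm across, 170 mm tall, at the left. Origin: centre of underside. Leave it.
- partstray: Bystander: black divided tray, 100 x 140 x 25 mm, far left. Origin: centre of underside. Leave it.
- driver: Bystander: screwdriver with a blue handle, 150 mm long, lying at the right. Leave it.
- foam: Bystander: white foam block, 90 x 70 x 25 mm, far right. Origin: centre of underside. Leave it.
- case: Fixed obstacle: open black case, tray 90 x 120 x 18 mm with its lid standing up to 90 mm, at the near left. Origin: centre of underside.
Mind the look-alikes: they are no part of the job. Leave any purple look-alike of the carrier alone.

How it is judged:
By the outcome, as a careful person would: the job done as asked, in the order asked, and still so for the second after the job is handed in, with the robot touching nothing.
It also fails if it takes over 48 s, if anything falls off the work surface, if the arm or the gripper's body presses on something with over 40 N, if the wrist force passes 120 N, or if a joint passes its speed limit or range.

## Working session

There is one attempt and no reset: what is moved stays moved. The work goes in short steps, Python scripts to look and compute and a shell command to move; the robot and the scene stay as the last step left them, time stands still between calls to the robot, and variables do not carry over. Pictures are saved under pics/ and viewed, at most 10 in all, crops included, and the job is handed in when it is done.

```bash
mkdir -p pics; python3 - <<'E'
from station import ctrl
import cv2,numpy as np
for n in("scene","top"):
    c=ctrl.camera(n);cv2.imwrite(f"pics/{n}0.png",c["img"]);print(n,c["intrinsics"],c["k1"],c["R"],c["t"])
print(ctrl.get_obs(),ctrl.tcp_to_grasp)
E
```

```text
scene [[460.70091092   0.         318.80650237]
 [  0.         460.70091092 239.83527366]
 [  0.           0.           1.        ]] -0.07181300326721847 [[-3.99774364e-01  9.16613201e-01  8.35433138e-04]
 [ 5.91207603e-01  2.58547309e-01 -7.63954750e-01]
 [-7.00467007e-01 -3.04915610e-01 -6.45269279e-01]] [ 0.22229181 -0.27279344  1.42862495]
top [[493.91904937   0.         319.78606458]
 [  0.         493.91904937 235.82387392]
 [  0.           0.           1.        ]] -0.03233091794603079 [[ 0.00280376 -0.99999065  0.00329086]
 [-0.9989446  -0.00295167 -0.04583648]
 [ 0.04584577 -0.00315887 -0.99894354]] [-0.01843106  0.49827042  1.17983704]
{'time_s': 0.1, 'qpos': array([-1.22061522e+00,  3.00408051e-01,  1.52152989e+00,  5.77310002e-06,
        1.32068532e+00, -6.66176805e-02]), 'joint_vel': array([ 0.00091607, -0.00127434, -0.00115408,  0.0009661 ,  0.00028276,
        0.00068116]), 'tau': array([ 2.21737464e-03, -5.32644582e+01, -3.53281903e+01,  7.10275839e-02,
        2.35299126e-02, -6.33047534e-05]), 'ee_pos': array([ 0.22263732, -0.50288931,  0.40414246]), 'eef_rot': array([-3.14056471e+00, -7.41850268e-05,  4.16797315e-01]), 'force': array([-0.62227317,  0.69256819,  0.1799886 ]), 'moment': array([-0.02656728,  0.03516745,  0.03446774]), 'grip_force': 0.0, 'grip_width': 0.09382528456707559} 0.1804
```

View pics/scene0.png

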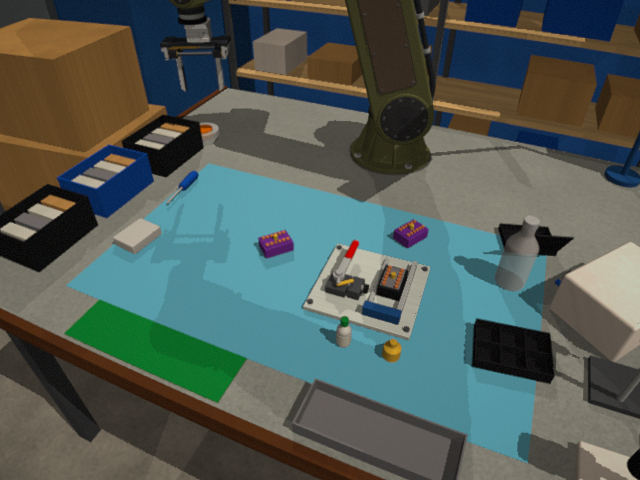

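View pics/top0.png

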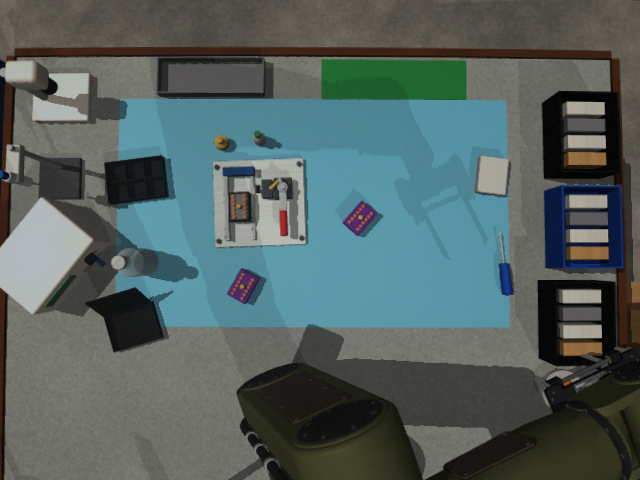

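The top view shows the fixture at about (260,202). The black carrier is in it at (240,206), the red grip at (283,222) and the blue stop at (239,171). There are three carrier-like objects: black (240,206), purple (243,286) and purple (361,218). Only the black one sits in the channel, so it is the target. I'll confirm that in an enlarged crop and measure.

```bash
cat > h.py <<'E'
import cv2,numpy as np
from station import ctrl
def rays(c,px):
    px=np.array(px,float).reshape(-1,1,2)
    u=cv2.undistortPoints(px,c["intrinsics"],np.array([c["k1"],0,0,0,0]))[:,0]
    d=np.c_[u,np.ones(len(u))]@c["R"]; return -c["R"].T@c["t"],d
def onz(c,px,z):
    o,d=rays(c,px); return o+d*((z-o[2])/d[:,2])[:,None]
def tri(c1,p1,c2,p2):
    o1,d1=rays(c1,p1);o2,d2=rays(c2,p2);out=[]
    for a,b in zip(d1,d2):
        s=np.linalg.lstsq(np.c_[a,-b],o2-o1,rcond=None)[0];x,y=o1+a*s[0],o2+b*s[1]
        out.append(np.r_[(x+y)/2,np.linalg.norm(x-y)])
    return np.array(out)
def mask(c,kind):
    h=cv2.cvtColor(c["img"],cv2.COLOR_BGR2HSV);H,S,V=cv2.split(h)
    return {"red":((H<6)|(H>174))&(S>190)&(V>90),"blue":(H>100)&(H<125)&(S>150)&(V>40),"white":(S<50)&(V>110)}[kind].astype(np.uint8)
def blob(c,kind,box):
    m=mask(c,kind);z=np.zeros_like(m);x0,y0,x1,y1=box;z[y0:y1,x0:x1]=m[y0:y1,x0:x1]
    k=max(cv2.findContours(z,0,1)[0],key=cv2.contourArea);return k
E
python3 - <<'E'
from h import *
s=ctrl.camera("scene");t=ctrl.camera("top")
TB=(205,150,315,255);SB=(295,230,440,340)
for k in("red","blue"):
    a=blob(t,k,TB);b=blob(s,k,SB)
    pa,pb=cv2.minAreaRect(a),cv2.minAreaRect(b);print(k,pa,pb,tri(t,[pa[0]],s,[pb[0]]))
w=blob(t,"white",TB);h=cv2.convexHull(w);r=cv2.minAreaRect(h);print(r);bp=onz(t,cv2.boxPoints(r),.012);print(bp,bp.mean(0))
A=cv2.resize(t["img"][150:260,205:315],(400,400),interpolation=2);B=cv2.resize(s["img"][230:345,300:435],(400,400),interpolation=2)
cv2.imwrite("pics/crop.png",np.hstack([A,B]))
E
```

```text
red ((283.0, 222.5), (23.0, 4.0), 90.0) ((351.70001220703125, 249.10000610351562), (6.7082037925720215, 18.335756301879883), 26.56505012512207) [[0.52811878 0.06789104 0.048062   0.00300781]]
blue ((238.04640197753906, 170.9739990234375), (7.467728614807129, 30.15630531311035), 87.27368927001953) ((381.0039978027344, 311.77197265625), (37.79999923706055, 13.719999313354492), 16.260204315185547) [[0.65371658 0.17790165 0.02433659 0.00407338]]
((258.8035583496094, 202.40956115722656), (86.56787109375, 90.95268249511719), 88.15238952636719)
[[0.68059686 0.24572588 0.012     ]
 [0.6882782  0.02467119 0.012     ]
 [0.47798678 0.01699538 0.012     ]
 [0.47025276 0.23609261 0.012     ]] [0.57927865 0.13087126 0.012     ]
```

View pics/crop.png

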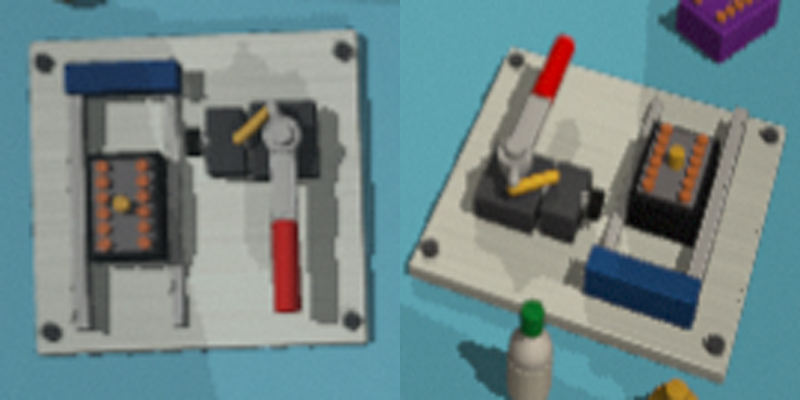

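The crop confirms it: the black carrier with its brass knob is in the channel. The left panel has the knob at (121,204) and the carrier's rear edge at y≈262, with the red lever open. The plate measures 210x221 mm and the red grip and stop triangulate to within about 3 mm of the text, so the fixture pose is good. Next I'll locate the carrier and work out the shifts.

```bash
cat >> h.py <<'E'
O=np.array([.5893,.1312]);YAW=.037
from scipy.spatial.transform import Rotation as Ro
F=Ro.from_euler("z",YAW).as_matrix()[:2,:2]
def f2w(x,y): return O+F@np.array([x,y])/1000
def w2f(p): return F.T@(np.array(p)[:2]-O)*1000
def shift(x,y,tipz,yaw=YAW):  # fixture mm, fingertip height mm -> row
    o=ctrl.get_obs();R=Ro.from_euler("xyz",o["eef_rot"])
    d=np.r_[f2w(x,y),tipz/1000+.199]-o["ee_pos"]
    T=Ro.from_euler("xyz",[np.pi,0,yaw])
    return np.round(np.r_[R.inv().apply(d)*100,(R.inv()*T).as_rotvec()],3)
def st():
    o=ctrl.get_obs();p=o["ee_pos"];print("t",o["time_s"],"fix",w2f(p).round(1),"tipz",round((p[2]-.199)*1000,1),"yaw",o["eef_rot"].round(3),"F",o["force"].round(1))
E
python3 - <<'E'
from h import *
s=ctrl.camera("scene");t=ctrl.camera("top")
k=tri(t,[[238.3,206.1]],s,[[393.5,275.1]]);print("knob",k,w2f(k[0]))
r=onz(t,[[240,222.2]],.04);print("rear",w2f(r[0]))
p=onz(t,[[243,286]],.03);print("purple",w2f(p[0]))
print(shift(-105,45,160))
E
```

```text
knob [[0.56648462 0.17399885 0.04482037 0.00196761]] [-21.21656569  43.61353581]
rear [-59.16258691  42.32511553]
purple [-209.77495781   40.89669192]
[ 51.113 -51.207   4.567  -0.      0.      0.38 ]
```

```bash
R='[51.1,-51.2,4.5,0,0,0.38]'; python3 -m jog '[[51.1,-51.2,4.5,0,0,0.38],[51.1,-51.2,4.5,0,0,0.38],[51.1,-51.2,4.5,0,0,0.38],[51.1,-51.2,4.5,0,0,0.38],[51.1,-51.2,4.5,0,0,0.38],[51.1,-51.2,4.5,0,0,0.38],[51.1,-51.2,4.5,0,0,0.38],[51.1,-51.2,4.5,0,0,0.38]]' 0 20; python3 -c "
from h import *
st();print(shift(-90,45,100))"
```

```text
time_s: 1.1
ee_pos: [0.366, -0.129, 0.38]
eef_rot: [3.141, -0.001, 0.036]
force: [0.6, -1.2, -0.6]
grip_width: 0.0335
grip_force: 0.0
t 1.1 fix [-232.8 -251.8] tipz 181.0 yaw [ 3.141e+00 -1.000e-03  3.600e-02] F [ 0.6 -1.2 -0.6]
[ 1.4254e+01 -2.9691e+01  8.1010e+00  0.0000e+00 -1.0000e-03 -1.0000e-03]
```

```bash
python3 -m jog '[[14.2,-29.7,5,0,0,0],[14.2,-29.7,8,0,0,0],[14.2,-29.7,8,0,0,0],[14.2,-29.7,8,0,0,0],[14.2,-29.7,8,0,0,0],[14.2,-29.7,8,0,0,0],[14.2,-29.7,8,0,0,0],[14.2,-29.7,8,0,0,0]]'; python3 -c "
from h import *
st();print(shift(-85,45,25))
A=ctrl.camera('scene')['img'];cv2.imwrite('pics/a.png',cv2.resize(A[180:340,270:470],(800,640))[:600])"
```

```text
time_s: 1.9
ee_pos: [0.4974, 0.1743, 0.2982]
eef_rot: [3.142, 0.002, 0.04]
force: [-0.1, -0.8, 0.4]
grip_width: 0.0005
grip_force: 0.0
t 1.9 fix [-90.3  46.4] tipz 99.2 yaw [3.142e+00 2.000e-03 4.000e-02] F [-0.1 -0.8  0.4]
[5.400e-01 1.440e-01 7.415e+00 0.000e+00 2.000e-03 3.000e-03]
```

View pics/a.png

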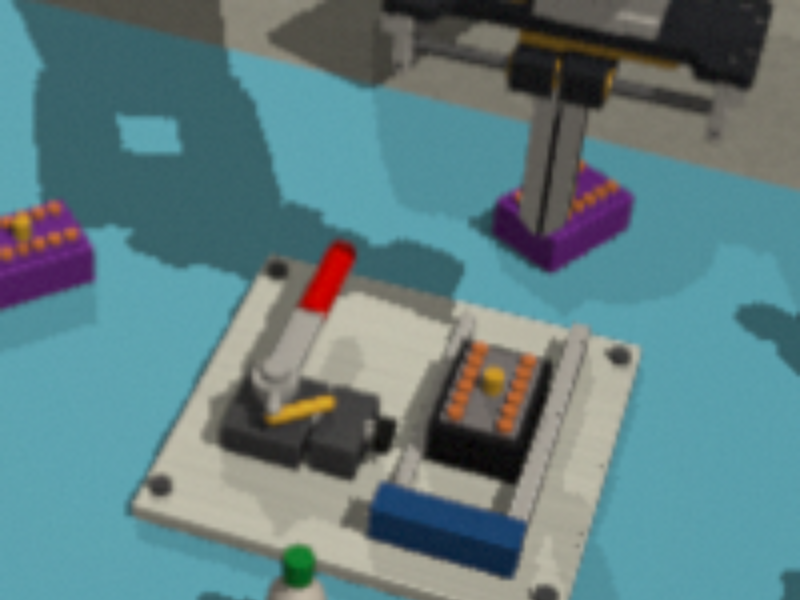

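The closed fingertips (545,230) hover behind the carrier in line with the channel, and nothing has moved. I'll descend and then push.

```bash
python3 -m jog '[[0.5,0.1,4,0,0,0],[0.5,0.1,7.4,0,0,0],[0.5,0.1,7.4,0,0,0],[1.5,0.1,7.4,0,0,0],[2,0.1,7.4,0,0,0],[2.5,0.1,7.4,0,0,0],[3,0.1,7.4,0,0,0],[3.5,0.1,7.4,0,0,0]]'; python3 -c "
from h import *
st()"
```

```text
time_s: 2.75
ee_pos: [0.5323, 0.1713, 0.2265]
eef_rot: [-3.141, -0.0, 0.037]
force: [-2.8, -0.2, 3.2]
grip_width: 0.0004
grip_force: 1.6
t 2.75 fix [-55.5  42.2] tipz 27.5 yaw [-3.141 -0.     0.037] F [-2.8 -0.2  3.2]
```

```bash
python3 -m jog '[[0.4,-0.1,0,0,0,0],[0.8,-0.2,0,0,0,0],[1.2,-0.2,0,0,0,0],[1.6,-0.2,0,0,0,0],[2,-0.2,0,0,0,0],[2.3,-0.2,0,0,0,0],[2.6,-0.2,0,0,0,0],[2.8,-0.2,0,0,0,0]]'; python3 -c "
from h import *
st()"
```

```text
time_s: 3.55
ee_pos: [0.56, 0.1743, 0.2259]
eef_rot: [-3.142, -0.0, 0.037]
force: [-3.8, -0.4, 2.7]
grip_width: 0.0003
grip_force: 1.6
t 3.55 fix [-27.6  44.2] tipz 26.9 yaw [-3.142 -0.     0.037] F [-3.8 -0.4  2.7]
```

```bash
python3 -m jog '[[0.2,0,0,0,0,0],[0.4,0,0,0,0,0],[0.5,0,0,0,0,0],[0.6,0,0,0,0,0],[0.6,0,0,0,0,0]]'; python3 -c "
from h import *
st()"
```

```text
time_s: 4.05
ee_pos: [0.5652, 0.1746, 0.2258]
eef_rot: [3.141, 0.003, 0.037]
force: [-13.4, -2.1, 9.8]
grip_width: 0.0005
grip_force: 6.9
t 4.05 fix [-22.5  44.3] tipz 26.8 yaw [3.141e+00 3.000e-03 3.700e-02] F [-13.4  -2.1   9.8]
```

Force jumped to 13 N at the predicted home position. I'll press a touch more, then back off and look.

```bash
python3 -m jog '[[0.1,0,0,0,0,0],[0.1,0,0,0,0,0]]'; python3 -m jog '[[-1.5,0,0,0,0,0],[-2.5,0,0,0,0,0],[-2.5,0,-5,0,0,0],[-2.5,0,-8,0,0,0],[-2.5,4,-8,0,0,0],[-2.5,7,-8,0,0,0],[-2.5,7,-8,0,0,0]]'; python3 -c "
from h import *
st();print(shift(-65,-22,70),shift(-65,-22,28))
A=ctrl.camera('top')['img'][150:260,205:315];B=ctrl.camera('scene')['img'][230:345,300:435];cv2.imwrite('pics/b.png',np.hstack([cv2.resize(i,(400,400),interpolation=2) for i in (A,B)]))"
```

```text
time_s: 4.25
ee_pos: [0.5657, 0.1747, 0.2258]
eef_rot: [3.141, 0.006, 0.037]
force: [-21.4, -2.5, 14.8]
grip_width: 0.0005
grip_force: 10.7
time_s: 4.95
ee_pos: [0.5445, 0.1012, 0.3062]
eef_rot: [3.141, -0.001, 0.034]
force: [0.2, 0.1, 0.4]
grip_width: 0.0003
grip_force: 0.0
t 4.95 fix [-45.9 -28.4] tipz 107.2 yaw [ 3.141e+00 -1.000e-03  3.400e-02] F [0.2 0.1 0.4]
[-1.917e+00 -6.310e-01  3.715e+00  0.000e+00 -1.000e-03 -3.000e-03] [-1.921e+00 -6.320e-01  7.915e+00  0.000e+00 -1.000e-03 -3.000e-03]
```

View pics/b.png

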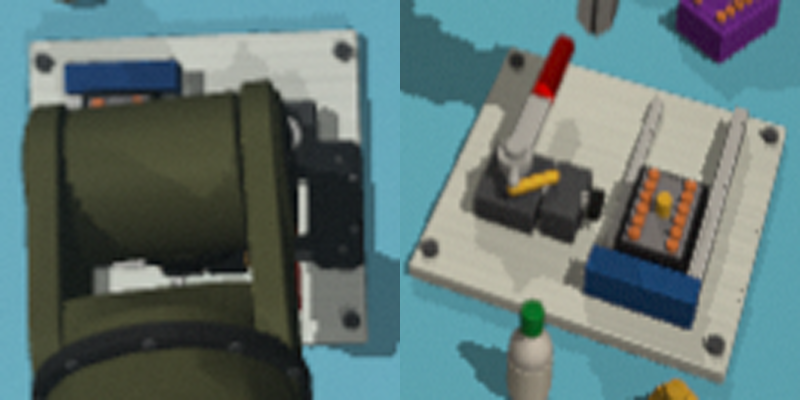

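The carrier's front is flush with the blue stop (about (640,260)). Next I'll go down beside the grip and compute the arc.

```bash
python3 -m jog '[[-1.9,-0.6,4,0,0,0],[-1.9,-0.6,7.7,0,0,0],[-1.9,-0.6,7.7,0,0,0],[-1.9,-0.6,7.7,0,0,0]]'; python3 -c "
from h import *
st();p=w2f(ctrl.get_obs()['ee_pos'])
for a in np.arange(0,1.55,.1):
    s,c=np.sin(a),np.cos(a);q=np.array([20,-60])+85*np.array([-c,-s])-np.array([s,-c])*(9+8*s+12.5*c)
    print(round(a,1),q.round(0),((q-p)*[.1,-.1]).round(2))"
```

```text
time_s: 5.45
ee_pos: [0.5256, 0.1098, 0.2296]
eef_rot: [-3.142, 0.0, 0.038]
force: [0.2, -0.4, 0.5]
grip_width: 0.0006
grip_force: 0.0
t 5.45 fix [-64.5 -19.1] tipz 30.6 yaw [-3.142  0.     0.038] F [ 0.2 -0.4  0.5]
0.0 [-65. -38.] [-0.05  1.94]
0.1 [-67. -46.] [-0.23  2.73]
0.2 [-68. -55.] [-0.34  3.54]
0.3 [-68. -63.] [-0.36  4.38]
0.4 [-67. -71.] [-0.3   5.23]
0.5 [-66. -80.] [-0.15  6.08]
0.6 [-64. -88.] [0.09 6.93]
0.7 [-60. -97.] [0.42 7.76]
0.8 [ -56. -105.] [0.84 8.56]
0.9 [ -51. -112.] [1.36 9.32]
1.0 [ -45. -119.] [ 1.96 10.03]
1.1 [ -38. -126.] [ 2.65 10.68]
1.2 [ -30. -132.] [ 3.41 11.26]
1.3 [ -22. -137.] [ 4.24 11.75]
1.4 [ -13. -141.] [ 5.13 12.15]
1.5 [  -4. -144.] [ 6.06 12.45]
```

```bash
python3 -m jog '[[0,1,0,0,0,0],[-0.1,1.9,0,0,0,0],[-0.2,2.7,0,0,0,0],[-0.3,3.5,0,0,0,0],[-0.35,4.4,0,0,0,0],[-0.3,5.2,0,0,0,0],[-0.15,6.1,0,0,0,0],[0.1,6.9,0,0,0,0]]'; python3 -c "
from h import *
st();p=w2f(ctrl.get_obs()['ee_pos'])
for a in np.arange(.6,1.55,.1):
    s,c=np.sin(a),np.cos(a);q=np.array([20,-60])+85*np.array([-c,-s])-np.array([s,-c])*(9+8*s+12.5*c)
    print(round(a,1),((q-p)*[.1,-.1]).round(2))"
```

```text
time_s: 6.25
ee_pos: [0.5287, 0.0398, 0.2292]
eef_rot: [-3.14, -0.0, 0.036]
force: [-0.2, 10.2, 0.1]
grip_width: 0.0005
grip_force: 4.2
t 6.25 fix [-64.  -89.1] tipz 30.2 yaw [-3.14  -0.     0.036] F [-0.2 10.2  0.1]
0.6 [ 0.04 -0.08]
0.7 [0.37 0.75]
0.8 [0.79 1.55]
0.9 [1.31 2.32]
1.0 [1.91 3.03]
1.1 [2.6  3.68]
1.2 [3.36 4.25]
1.3 [4.19 4.74]
1.4 [5.08 5.14]
1.5 [6.02 5.44]
```

Pushing at 10 N as expected; I'll carry on past the dead point.

```bash
python3 -m jog '[[0.4,0.75,0,0,0,0],[0.8,1.55,0,0,0,0],[1.3,2.3,0,0,0,0],[1.9,3.0,0,0,0,0],[2.6,3.7,0,0,0,0],[3.4,4.25,0,0,0,0],[4.2,4.75,0,0,0,0],[5.1,5.1,0,0,0,0]]'; python3 -c "
from h import *
st()"
```

```text
time_s: 7.05
ee_pos: [0.582, -0.0098, 0.229]
eef_rot: [3.141, -0.0, 0.036]
force: [0.2, 0.2, 0.5]
grip_width: 0.0006
grip_force: 0.0
t 7.05 fix [ -12.5 -140.6] tipz 30.0 yaw [ 3.141 -0.     0.036] F [0.2 0.2 0.5]
```

Force has dropped to zero, so the lever snapped away. I'll retreat sideways and up, clear of the view, and verify.

```bash
python3 -m jog '[[-2,0,0,0,0,0],[-3,0,-4,0,0,0],[-3,0,-9,0,0,0],[-3,0,-14,0,0,0],[-6,5,-15,0,0,0],[-11,10,-15,0,0,0],[-15,15,-15,0,0,0],[-18,20,-15,0,0,0]]'; python3 -m jog '[[-3,5,0,0,0,0],[-5,9,0,0,0,0],[-5,13,0,0,0,0],[-5,13,0,0,0,0],[-5,13,0,0,0,0]]'; python3 -c "
from h import *
st();t=ctrl.camera('top');s=ctrl.camera('scene')
A=t['img'][150:260,205:315];B=s['img'][230:345,300:435];cv2.imwrite('pics/c.png',np.hstack([cv2.resize(i,(400,400),interpolation=2) for i in (A,B)]))
cv2.imwrite('pics/d.png',s['img'])
a=cv2.minAreaRect(blob(t,'red',(205,150,340,255)))[0];b=cv2.minAreaRect(blob(s,'red',(280,200,440,340)))[0]
g=tri(t,[a],s,[b]);f=w2f(g[0]);print(g,f,'angle',np.arctan2(-(f[1]+60),-(f[0]-20)))"
```

```text
time_s: 7.85
ee_pos: [0.4355, -0.1735, 0.3793]
eef_rot: [3.141, -0.001, 0.037]
force: [1.3, 0.3, 0.4]
grip_width: 0.0001
grip_force: 0.0
time_s: 8.35
ee_pos: [0.3915, -0.3047, 0.3786]
eef_rot: [-3.141, 0.0, 0.035]
force: [-0.6, 1.3, -0.1]
grip_width: 0.0005
grip_force: 0.0
t 8.35 fix [-213.8 -428.2] tipz 179.6 yaw [-3.141  0.     0.035] F [-0.6  1.3 -0.1]
[[ 0.61401659 -0.0153277   0.04401337  0.00391628]] [  19.27938548 -147.34171739] angle 1.5625459948053513
```

View pics/c.png

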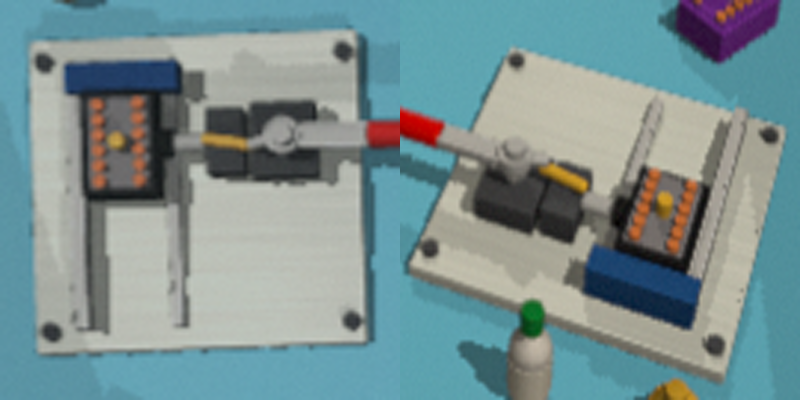

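View pics/d.png

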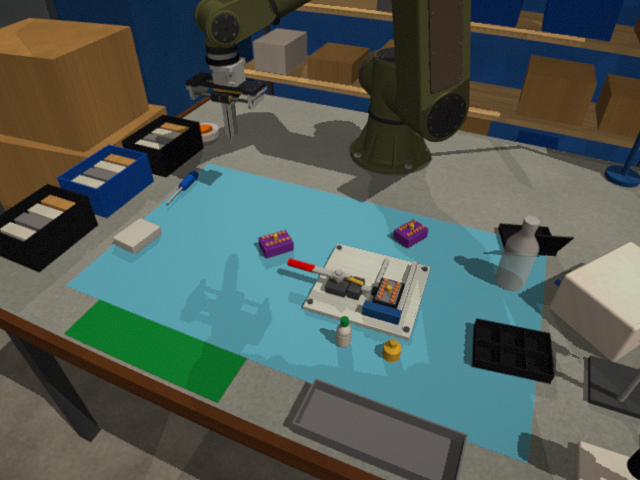

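The carrier at (388,290) is flush with the stop and the lever reads 1.56 rad, which is locked. The foot presses the carrier's side, and the bystanders and purple look-alikes are in the same places. Handing in.

```bash
python3 -c "
from station import ctrl
print(ctrl.hand_in())"
```

```text
the job is handed in; nothing more can be done
None
```

The carrier is fully home against the blue end stop, the clamp lever is snapped into lock with the foot holding the carrier, nothing else on the bench was moved, and the job was handed in at about 8.5 s.

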